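# Free the sagging gate bolt of the dishwasher-tablet rack

### The arm

A 6-joint arm with a two-finger parallel gripper is mounted at the origin on the work surface. World frame = base frame: x ahead of the robot, y to its left, z up, the work surface at z = 0. Lengths are in mm, angles in rad, forces in N, time in s.
With the tool pointing down it reaches from about 275 to 750 mm from the base axis. Payload 10.2 kg.
Tool frame: the origin (TCP) lies at the very end of the fingers, on their centre line; the grasp point (between the pads) lies 19 mm behind it; z points along the fingers, y is the line along which they close (so a half turn about z gives the same grasp; the last joint's range is limited). The gripper opens to 85 mm and grips with 20 to 120 N. Pads are 22 mm wide; open, the fingers measure 114 mm over their backs; the gripper's body (76 mm by 85 mm) begins 54 mm behind the grasp point. The pads swing forward as they close: fully open they stand 13 mm farther back than shut.
Start: joints at [0.991, 0.313, 1.498, -0, 1.331, -0.223], TCP at [183.384, 491.937, 231.294] pointing down, gripper open.
Joint ranges: [-2.94, 2.94], [-0.97, 2.17], [0.19, 2.56], [-1.23, 4.37], [0.02, 3.11], [-2.88, 2.88]. Speed limits (rad/s): [2.39, 2.39, 3.01, 3.14, 3.14, 3.14].

### API

Orientations are given as a unit quaternion [w, x, y, z].
In Python, from rig import * gives the robot as it stands. The module is installed in compiled form; this text tells all that it offers.
- The arm moves only by the shell command python3 -m crank 'ROWS' [FORCE]. ROWS is JSON, a list that holds one entry, the list of rows, each a list of 7 numbers: the shift along the tool's x, y, z in units of 25 mm (1.0 is 25 mm), then the turn, a rotation vector about the tool's x, y, z in units of 8 degrees (1.0 is 8 degrees), then the finger opening in mm, from 0 to 85.4. A call has exactly 8 rows; each row shifts and turns the commanded pose from where the row before left it, along the tool's axes as they then stand; what a row does not reach is not made up. A row lasts 1/10 s, in which the tool goes at most 50 mm and 8.59 degrees, less where a joint would pass 70% of its speed; a pose out of reach is approached as far as the arm can. A call is refused whole if a number of a shift passes 1 or a number of a turn 1, either way. A call with a gripper value outside its range is refused whole. The fingers move at their own pace and stop on an object; FORCE is the grip in N (left out, the last holds). Time passes only in rows, so rows that do not move let the fingers close, or fill a call up. It gives the time, the measured TCP pose, the force, the opening and the grip force at its end, in the units of the state.
- sense(): the state, without advancing time (a new reading comes with each control period).
- capture(name): name is "side" or "top" or "wrist"; returns the picture (384x512x3 uint8, blue, green, red); there is no depth.
- camera_model(name): a dict with "fx", "fy", "cx", "cy" (pixels), "k1" (the pictures are not rectified: a ray, as slopes to the right and down, at radius r is drawn at 1 + k1 r^2 times it, then the intrinsics apply), "world_from_camera" (4x4, takes a point from camera to world coordinates); the wrist camera has in their place "T_tool_cam" (4x4, takes a point from camera to tool coordinates, whose origin is the TCP and whose axes are the flange's). Camera axes: x right, y up, looking along -z (the intrinsics and any distortion apply to the point x, -y, -z); pixel columns grow to the right and rows downward; lengths in mm; the calibration is good to about 2 mm. A picture is of the moment at which its call begins: read the wrist's pose just before it. camera_model takes no time and is no camera call.
- finish_job(): hands the job in; it is judged then, once.
The state is a dict: "time_s": time; "joints": joint angles; "dq": joint speeds; "tau": joint torques, N m; "eef_pos": TCP position; "ee_rot": TCP orientation; "force": force on the tool from outside, world axes, zero at the start; "wrist_torque": the same for the moment, N m; "grip_width": opening from 0.0 (shut) to 1.0 (fully open); "grip_force": force on a finger pad.
Only numpy, scipy, OpenCV 4.12 (cv2) and the standard library are available. Lean on these libraries where they do the work, as an engineer would, in place of code of your own. Each camera call takes 0.05 s, during which the arm holds its last target. There are 200 camera calls.

### The job

The steel cylinder filter is in the way of the tablet rack's gate: first stand it upright in the clear tray and let go of it. Then take the red bolt grip, lift the sagging bolt over the keeper's bent lip while drawing it back clear of the keeper, without forcing it against the keeper, and pull the gate ajar, about 10 cm open at its free edge. Finish still holding the gate there with the bolt drawn back, since the gate springs shut, and leave the mug, bottle, bowl and tray where they stand.

Things in the scene. Friction and masses are not known exactly. Their poses are not given: they have to be found in the camera images.
- filter: loose stainless steel cylinder filter, 52 mm diameter, 95 mm tall, about 0.2 kg, standing upright in front of the gate; origin at the centre of its underside
- tray: loose clear plastic filter tray, outside 170 (own x) x 120 (own y) x 26 mm high, walls and floor 4 mm; origin at the centre of its underside, z up
- rack: white plastic stacking tier rack with blue-and-white tablets, fixed, 320 mm wide (own y), 140 mm tall; origin at the centre of its underside; own x points away from the gate into the rack, so the closed gate lies along own y at own x = -110 mm
- gate_panel: white barred gate leaf on the rack's front, 250 mm wide, 14 mm thick, top at height 140 mm, carrying the bolt; origin on the vertical hinge axis at table height; the leaf extends along its own -y and turns with the gate. Two steel bolt guides stand on it, 70 and 215 mm from the hinge axis, tops at height 187 mm
- gate_hinge (a point): point on the gate's vertical hinge axis at height 140 mm (rack frame x = -110, y = +140 mm)
- gate_edge (a point): top corner of the gate's free edge, 248 mm from the hinge axis
- gate (a joint): gate angle in rad, 0 shut, grows as the free edge swings out from the rack (towards own -x of the rack, clockwise seen from above), to 1.3; a spring of about 0.1 to 0.4 N m pulls it shut. 10 cm open at the free edge is about 0.40 rad
- bolt_knob (a point): centre of the top face of the bolt's red upright grip post, 16 mm diameter, standing 53 mm clear above the brass rod (top at height 215 mm while the bolt sags). It is 165 mm from the hinge axis with the bolt home, and moves with bolt and gate. The fingers have free room across the gate, in front of and behind the post
- keeper: bent steel keeper fixed on the rack post beyond the gate's free edge, origin under it at height 140 mm: a pocket open above, with a 40 mm tall front cheek and a green lip bent up 11 mm (top at 151 mm) on the gate's side. The bolt's brass nose hangs behind the lip, underside at 142 mm: raise the bolt 9 mm or more (aim at 13) to pass over
- bolt (a joint): bolt travel in m: 0 home in the keeper, 0.055 fully drawn towards the hinge (own +y of gate_panel); friction about 1.5 N. Nose down, it stops at the lip after about 5 mm; past 0.028 it is clear of the keeper and may sag again. It also has 18 mm of upward play in its guides, against 3 to 4.5 N of weight and spring
- mug: loose stoneware mug, 80 mm diameter, 95 mm tall, handle at own +y; origin at the centre of its underside; leave alone. Mug and tray may change sides
- bottle: loose blue rinse bottle, 64 mm diameter, 190 mm tall, origin at the centre of its underside; leave alone
- bowl: loose white bowl, 130 mm diameter, 55 mm high, origin at the centre of its underside; leave alone
There are look-alikes about, which are no part of the job. There is more than one size of the filter; the one meant has the size given above.

How it is judged:
By the outcome, as a careful person would: the job done as asked, in the order asked, and still so for the second after the job is handed in, while the arm keeps its last pose, push and grip.
It also fails if it takes over 53 s, if anything falls off the work surface, if the arm or the gripper's body presses on something with over 40 N, if the wrist force passes 120 N, or if a joint passes its speed limit or range.

## Working session

There is one attempt and no reset: what is moved stays moved. The work goes in short steps, Python scripts to look and compute and a shell command to move; the robot and the scene stay as the last step left them, time stands still between calls to the robot, and variables do not carry over. Pictures are saved under pics/ and viewed, at most 10 in all, crops included, and the job is handed in when it is done.

```bash
mkdir -p pics; cat > h.py <<'E'
from rig import *
import numpy as np, cv2
from scipy.spatial.transform import Rotation as R
def ray(name,u,v,s=None):
    m=camera_model(name)
    d=np.array([(u-m["cx"])/m["fx"],(v-m["cy"])/m["fy"]])
    p=d.copy()
    for _ in range(20): p=d/(1+m["k1"]*(p@p))
    c=np.array([p[0],-p[1],-1.])
    if "world_from_camera" in m: T=np.array(m["world_from_camera"])
    else:
        q=np.array(s["ee_rot"]);W=np.eye(4);W[:3,:3]=R.from_quat(q[[1,2,3,0]]).as_matrix();W[:3,3]=s["eef_pos"]
        T=W@np.array(m["T_tool_cam"])
    return T[:3,3],T[:3,:3]@c
def onz(name,u,v,z,s=None):
    o,d=ray(name,u,v,s); return (o+d*(z-o[2])/d[2]).round(1)
def tri(a,b):
    (o1,d1),(o2,d2)=a,b
    d1=d1/np.linalg.norm(d1);d2=d2/np.linalg.norm(d2)
    A=np.stack([d1,-d2],1);t=np.linalg.lstsq(A,o2-o1,rcond=None)[0]
    p,q=o1+t[0]*d1,o2+t[1]*d2
    return ((p+q)/2).round(1),np.linalg.norm(p-q).round(1)
def proj(name,P,s=None):
    m=camera_model(name)
    if "world_from_camera" in m: T=np.array(m["world_from_camera"])
    else:
        q=np.array(s["ee_rot"]);W=np.eye(4);W[:3,:3]=R.from_quat(q[[1,2,3,0]]).as_matrix();W[:3,3]=s["eef_pos"]
        T=W@np.array(m["T_tool_cam"])
    c=np.linalg.inv(T)@np.append(P,1.); p=np.array([c[0],-c[1]])/-c[2]; p=p*(1+m["k1"]*(p@p))
    return np.array([m["cx"]+m["fx"]*p[0],m["cy"]+m["fy"]*p[1]]).round(1)
E
python3 - <<'E'
from h import *
s=sense();print(s["eef_pos"],s["ee_rot"],s["force"],s["grip_width"])
for n in ["top","side","wrist"]:
    im=capture(n);cv2.imwrite(f"pics/{n}0.png",im)
    print(n,{k:np.round(v,2).tolist() for k,v in camera_model(n).items()})
cv2.imwrite("pics/ts0.png",cv2.resize(cv2.imread("pics/top0.png"),(800,600)))
cv2.imwrite("pics/ss0.png",cv2.resize(cv2.imread("pics/side0.png"),(800,600)))
E
```

```text
[183.24154774 491.70509846 230.73450781] [-2.48961726e-04  1.77451191e-01  9.84129382e-01 -6.10327222e-04] [-1.349988   -0.47839937 -0.2726195 ] 0.9984595055832146
top {'fx': 498.0, 'fy': 498.0, 'cx': 257.69, 'cy': 193.93, 'k1': 0.03, 'world_from_camera': [[-0.0, 0.99, -0.16, 403.95], [-1.0, -0.0, -0.01, 14.97], [-0.01, 0.16, 0.99, 1510.64], [0.0, 0.0, 0.0, 1.0]]}
side {'fx': 404.75, 'fy': 404.75, 'cx': 251.0, 'cy': 186.3, 'k1': -0.03, 'world_from_camera': [[0.9, 0.3, -0.31, 268.31], [-0.43, 0.63, -0.64, -680.75], [0.0, 0.71, 0.7, 916.46], [0.0, 0.0, 0.0, 1.0]]}
wrist {'fx': 273.65, 'fy': 273.65, 'cx': 254.89, 'cy': 190.46, 'k1': -0.07, 'T_tool_cam': [[0.0, 0.96, 0.3, 75.22], [1.0, -0.0, -0.0, 0.22], [0.0, 0.3, -0.96, -142.92], [0.0, 0.0, 0.0, 1.0]]}
```

View pics/ts0.png

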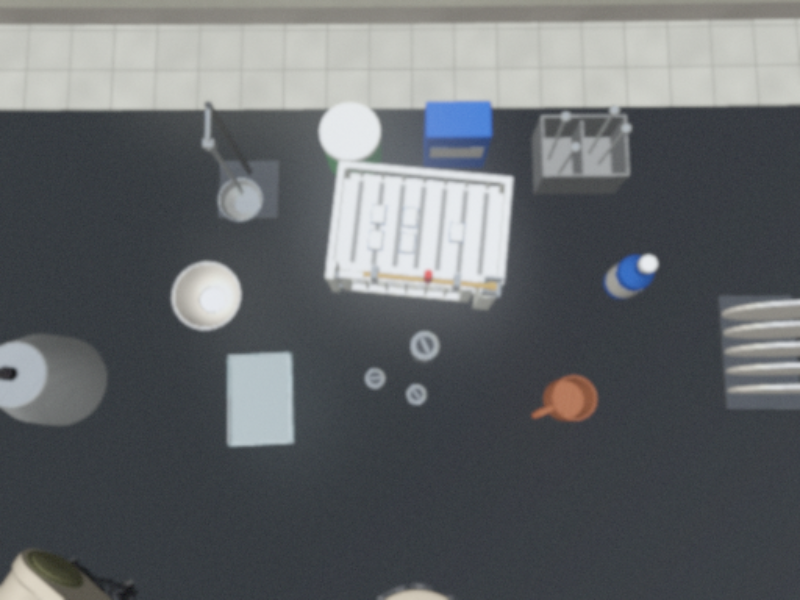

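View pics/ss0.png

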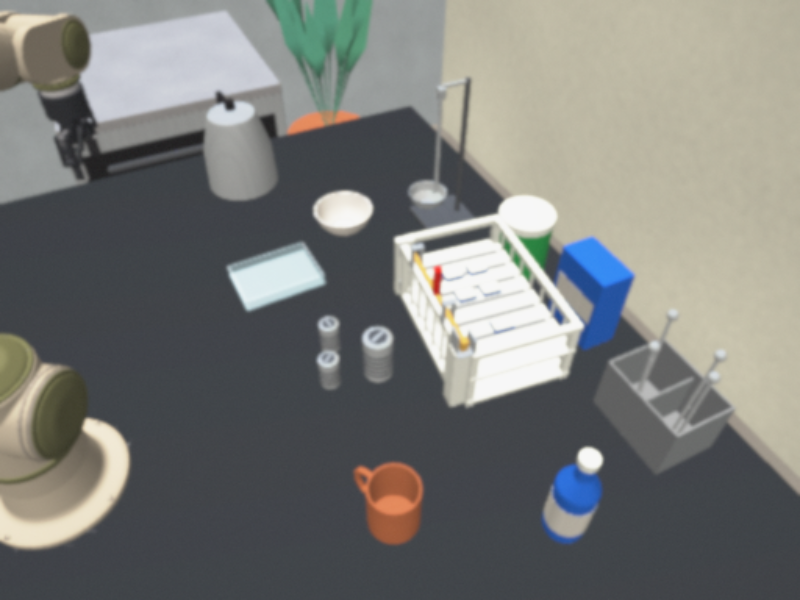

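The top view (scaled to 800x600) shows the rack at (420,230) with the red grip at (428,275), the keeper end at (490,290) and the hinge end at (340,280). The tray is at (260,399), the bowl at (206,295), the mug at (570,398) and the bottle at (635,275).

Things that could be taken for the filter:
- **Big cylinder:** (425,346)
- **Small cylinder:** (375,378)
- **Small cylinder:** (417,394)

The big one is nearest the gate and the only one that looks about 52 mm across. I'll measure them and check it in a close crop.

```bash
python3 - <<'E'
from h import *
t=cv2.imread("pics/top0.png");s=cv2.imread("pics/side0.png")
g=cv2.cvtColor(t,cv2.COLOR_BGR2GRAY)
for th in (85,100):
  c,_=cv2.findContours((g>th).astype(np.uint8),cv2.RETR_EXTERNAL,cv2.CHAIN_APPROX_NONE)
  for k in c:
    (u,v),(w,h),a=cv2.minAreaRect(k)
    if 40<cv2.contourArea(k)<6000 and 130<u<300 and 200<v<300:
        e=cv2.minEnclosingCircle(k); print(th,"rect",np.round((u,v,w,h,a),1),"diam mm z95:",round(2*e[1]*1415/498,1))
        if w>35: print("tray corners z26",[onz("top",*p,26)[:2].tolist() for p in cv2.boxPoints(cv2.minAreaRect(k))], onz("top",u,v,26))
        else: print(onz("top",u,v,95))
def red(im):
    h=cv2.cvtColor(im,cv2.COLOR_BGR2HSV); m=((h[...,0]<6)|(h[...,0]>174))&(h[...,1]>150)&(h[...,2]>90)
    n,l,st,ce=cv2.connectedComponentsWithStats(m.astype(np.uint8)); return [(st[i].tolist(),ce[i].round(1).tolist()) for i in range(1,n) if st[i][4]>8]
print("red",red(t),red(s))
z=np.hstack([cv2.resize(t[165:270,205:335],(390,315),interpolation=cv2.INTER_CUBIC),cv2.resize(s[135:265,190:320],(315,315),interpolation=cv2.INTER_CUBIC)])
cv2.imwrite("pics/crop1.png",z)
cv2.imwrite("pics/crop2.png",cv2.resize(t[160:200,205:330],(750,240),interpolation=cv2.INTER_CUBIC))
E
```

```text
85 rect [266. 252.  14.  14.  90.] diam mm z95: 43.3
[ 4.681e+02 -3.000e-01  9.500e+01]
85 rect [240. 242.  14.  14.  90.] diam mm z95: 42.7
[496.6  73.2  95. ]
85 rect [166. 255.  62.  44.  90.] diam mm z95: 207.3
tray corners z26 [[556.1, 363.2], [555.4, 231.7], [373.2, 228.1], [373.9, 356.8]] [463.7 295.   26. ]
85 rect [272.  220.5  21.   20.   90. ] diam mm z95: 61.8
[557.4 -18.   95. ]
100 rect [266. 252.  14.  12.  90.] diam mm z95: 40.8
[ 4.681e+02 -3.000e-01  9.500e+01]
100 rect [239.5 241.5  13.   13.   90. ] diam mm z95: 39.8
[498.   74.6  95. ]
100 rect [166.5 254.5  43.   61.    0. ] diam mm z95: 204.9
tray corners z26 [[376.8, 354.0], [556.1, 360.2], [555.4, 231.7], [376.1, 228.1]] [465.2 293.6  26. ]
100 rect [271.3 220.8  19.8  19.1  45. ] diam mm z95: 57.8
[556.7 -15.9  95. ]
red [] [([278, 171, 4, 17, 51], [279.4, 179.0])]
```

View pics/crop1.png

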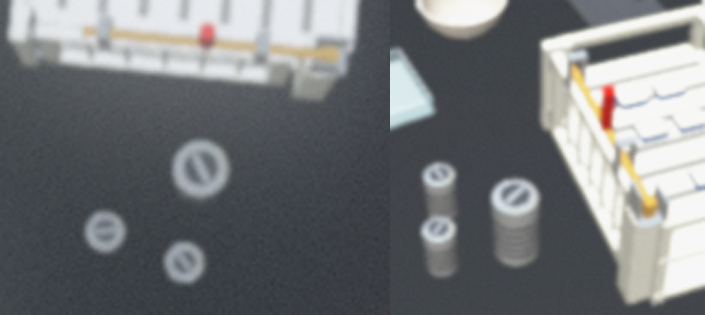

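View pics/crop2.png

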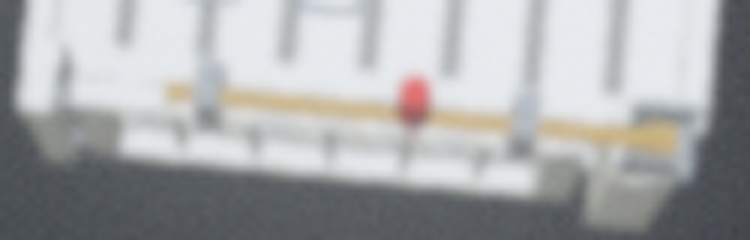

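The crops show three cylinders. The big one at top (272,221) measures about 55 mm across; the two small ones come out near 40 mm, so the big one is the filter. The red grip's top is near (274,174) in the top view, and the brass rod runs from (232,175) to (318,183), with the nose in the keeper on the -y side.

```bash
python3 - <<'E'
from h import *
k,e=tri(ray("top",274.2,173.9),ray("side",280.2,171.6));print("knob",k,e, onz("top",274.2,173.9,215))
a=onz("top",205+168/6,160+92/6,158);b=onz("top",205+680/6,160+138/6,158)
psi=np.arctan2(a[1]-b[1],a[0]-b[0])-np.pi/2;print("rod",a,b,"psi",psi)
gy=np.array([-np.sin(psi),np.cos(psi),0])
h=k+gy*165;print("hinge",h.round(1),"edge",(h-gy*248).round(1))
# filter: side view rim ellipse check
g=cv2.imread("pics/side0.png");x=proj("side",[557,-17,95]);print("side pred filter top",x, "observed", 190+515/315*130/1-0 if 0 else (190+(515-390)*130/315,135+195*130/315))
print("filter tri",tri(ray("top",271.6,220.6),ray("side",190+(515-390)*130/315,135+195*130/315)))
s=sense();q=np.array(s["ee_rot"]);M=R.from_quat(q[[1,2,3,0]]).as_matrix();print(M.round(3))
E
```

```text
knob [666.2 -21.4 218.1] 3.5 [668.5 -22.1 215. ]
rod [676.6  90.4 158. ] [ 654.  -145.2  158. ] psi -0.09563268684957293
hinge [682.  142.8 218.1] edge [ 658.3 -104.   218.1]
side pred filter top [242.1 215.9] observed (241.5873015873016, 215.47619047619048)
filter tri (array([556.4, -16.7,  96.8]), np.float64(1.1))
[[-0.937  0.349 -0.001]
 [ 0.349  0.937 -0.001]
 [ 0.    -0.001 -1.   ]]
```

```bash
python3 -m crank '[[[-0.88,-0.577,0,0,0,0,85],[-0.88,-0.577,0,0,0,0,85],[-0.88,-0.577,0,0,0,0,85],[-0.88,-0.577,0,0,0,0,85],[-0.88,-0.577,0,0,0,0,85],[-0.88,-0.577,0,0,0,0,85],[-0.88,-0.577,0,0,0,0,85],[-0.88,-0.577,0,0,0,0,85]]]'
python3 -m crank '[[[-0.88,-0.577,0.2,0,0,0,85],[-0.88,-0.577,0.2,0,0,0,85],[-0.88,-0.577,0.2,0,0,0,85],[-0.88,-0.577,0.2,0,0,0,85],[-0.88,-0.577,0.2,0,0,0,85],[-0.88,-0.577,0.2,0,0,0,85],[-0.88,-0.577,0.2,0,0,0,85],[-0.88,-0.577,0.2,0,0,0,85]]]'
python3 -m crank '[[[-0.88,-0.577,0.2,0,0,0,85],[-0.88,-0.577,0.2,0,0,0,85],[-0.88,-0.577,0.2,0,0,0,85],[-0.88,-0.577,0.2,0,0,0,85],[-0.88,-0.577,0.2,0,0,0,85],[-0.88,-0.577,0.2,0,0,0,85],[-0.88,-0.577,0.2,0,0,0,85],[-0.88,-0.577,0.2,0,0,0,85]]]'
python3 - <<'E'
from h import *
s=sense();im=capture("wrist");cv2.imwrite("pics/w1.png",im);p=np.array(s["eef_pos"]);q=np.array(s["ee_rot"]);M=R.from_quat(q[[1,2,3,0]]).as_matrix()
print(p,"units to filter:",(M.T@(np.array([557,-17,50])-p)/25).round(3),proj("wrist",[557,-17,95],s),s["joints"])
E
```

```text
time_s: 0.95
eef_pos: [308.4, 321.4, 231.2]
ee_rot: [-0.0, 0.177, 0.984, -0.0]
force: [0.5, -0.4, 0.2]
grip_width: 0.994
grip_force: 0.0
time_s: 1.75
eef_pos: [433.0, 151.7, 191.0]
ee_rot: [-0.0, 0.177, 0.984, -0.0]
force: [-0.4, 1.3, 0.2]
grip_width: 0.997
grip_force: 0.0
time_s: 2.55
eef_pos: [557.6, -17.8, 150.8]
ee_rot: [-0.0, 0.178, 0.984, 0.0]
force: [-0.2, 0.3, -0.8]
grip_width: 0.997
grip_force: 0.0
[557.63225058 -17.80417495 150.8338101 ] units to filter: [0.033 0.021 4.033] [255.2 206.2] [-2.41925569e-01  4.57563939e-01  1.50811600e+00  3.26566977e-05
  1.17645040e+00 -1.45583926e+00]
```

View pics/w1.png

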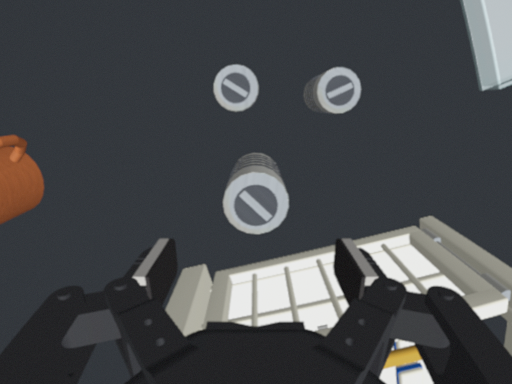

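The wrist view shows the filter's top at (256,202), 4 px from the predicted point and centred between the fingers. I'll go down and grip it.

```bash
python3 -m crank '[[[0.1,0.02,0.5,0,0,0,85],[0,0,0.8,0,0,0,85],[0,0,0.8,0,0,0,85],[0,0,0.8,0,0,0,85],[0,0,0.8,0,0,0,85],[0,0,0.3,0,0,0,85],[0,0,0,0,0,0,40],[0,0,0,0,0,0,40]]]' 30
python3 -m crank '[[[0,0,0,0,0,0,40],[0,0,0,0,0,0,40],[0,0,0,0,0,0,40],[0,0,0,0,0,0,40],[0,0,0,0,0,0,40],[0,0,0,0,0,0,40],[0,0,0,0,0,0,40],[0,0,0,0,0,0,40]]]' 30
```

```text
time_s: 3.4
eef_pos: [555.4, -15.6, 52.1]
ee_rot: [0.001, 0.177, 0.984, -0.0]
force: [-0.7, -0.9, 0.3]
grip_width: 0.68
grip_force: 0.0
time_s: 4.2
eef_pos: [555.7, -15.7, 52.4]
ee_rot: [0.001, 0.177, 0.984, -0.0]
force: [-1.1, -0.7, 6.2]
grip_width: 0.601
grip_force: 31.7
```

```bash
python3 -m crank '[[[0,0,-0.4,0,0,0,40],[0,0,-0.8,0,0,0,40],[0,0,-1,0,0,0,40],[0,0,-1,0,0,0,40],[0,0,-1,0,0,0,40],[0,0,-0.6,0,0,0,40],[0.25,0.34,0,0,0,0,40],[0.553,0.739,0,0,0,0,40]]]' 30
python3 -m crank '[[[0.553,0.739,0,0,0,0,40],[0.553,0.739,0,0,0,0,40],[0.553,0.739,0,0,0,0,40],[0.553,0.739,0,0,0,0,40],[0.553,0.739,0,0,0,0,40],[0.553,0.739,0,0,0,0,40],[0.553,0.739,0,0,0,0,40],[0.553,0.739,0,0,0,0,40]]]' 30
python3 -m crank '[[[0.553,0.739,0,0,0,0,40],[0.553,0.739,0,0,0,0,40],[0.553,0.739,0,0,0,0,40],[0.553,0.739,0,0,0,0,40],[0.3,0.4,0,0,0,0,40],[0,0,0,0,0,0,40],[0,0,0,0,0,0,40],[0,0,0,0,0,0,40]]]' 30
python3 - <<'E'
from h import *
s=sense();im=capture("wrist");cv2.imwrite("pics/w2.png",im);p=np.array(s["eef_pos"]);q=np.array(s["ee_rot"]);M=R.from_quat(q[[1,2,3,0]]).as_matrix()
print(p,"units to tray:",(M.T@(np.array([464.5,294,57])-p)/25).round(3),proj("wrist",[464.5,294,4],s))
for c in [(374,357),(374,229),(555,231),(555,361)]: print(proj("wrist",[*c,26],s))
E
```

```text
time_s: 5.0
eef_pos: [545.3, 16.7, 170.8]
ee_rot: [-0.0, 0.178, 0.984, -0.0]
force: [0.5, 1.1, -2.6]
grip_width: 0.604
grip_force: 32.2
time_s: 5.8
eef_pos: [492.2, 195.3, 170.2]
ee_rot: [-0.001, 0.177, 0.984, -0.0]
force: [-0.3, -1.1, -3.5]
grip_width: 0.6
grip_force: 32.2
time_s: 6.6
eef_pos: [464.3, 293.6, 171.1]
ee_rot: [-0.0, 0.178, 0.984, -0.0]
force: [0.1, 0.5, -2.9]
grip_width: 0.597
grip_force: 32.3
[464.30557197 293.6022403  171.12128238] units to tray: [-3.000e-03  2.000e-02  4.565e+00] [255.1 173.3]
[283.   73.2]
[165.5 120. ]
[232.4 263.7]
[336.4 229.4]
```

View pics/w2.png

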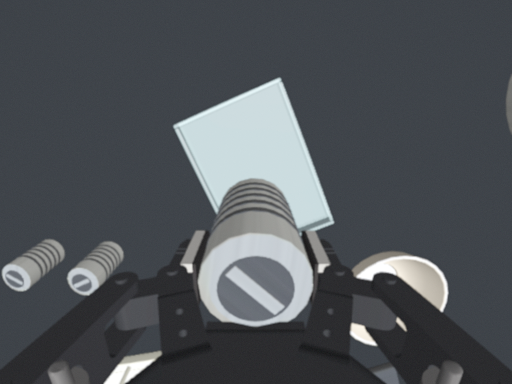

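The wrist view shows the filter held upright over the tray, whose rim corners at (281,80), (175,127) and (332,222) are centred on my estimate. I'll lower it and release.

```bash
python3 -m crank '[[[0,0,0.5,0,0,0,40],[0,0,0.9,0,0,0,40],[0,0,0.9,0,0,0,40],[0,0,0.9,0,0,0,40],[0,0,0.7,0,0,0,40],[0,0,0.4,0,0,0,40],[0,0,0.2,0,0,0,40],[0,0,0,0,0,0,40]]]' 30
python3 -m crank '[[[0,0,0.06,0,0,0,40],[0,0,0.04,0,0,0,40],[0,0,0.02,0,0,0,40],[0,0,0,0,0,0,40],[0,0,0,0,0,0,40],[0,0,0,0,0,0,40],[0,0,0,0,0,0,40],[0,0,0,0,0,0,40]]]' 30
```

```text
time_s: 7.45
eef_pos: [464.1, 294.2, 58.5]
ee_rot: [-0.0, 0.178, 0.984, -0.0]
force: [0.4, 0.5, -2.3]
grip_width: 0.601
grip_force: 32.3
time_s: 8.25
eef_pos: [464.5, 294.5, 56.5]
ee_rot: [0.001, 0.177, 0.984, 0.0]
force: [-1.2, -1.4, 5.7]
grip_width: 0.606
grip_force: 32.9
```

```bash
python3 -m crank '[[[0,0,0,0,0,0,85],[0,0,0,0,0,0,85],[0,0,0,0,0,0,85],[0,0,0,0,0,0,85],[0,0,-0.3,0,0,0,85],[0,0,-0.8,0,0,0,85],[0,0,-1,0,0,0,85],[0,0,-1,0,0,0,85]]]'
python3 -m crank '[[[0,0,-1,0,0,0,85],[0,0,-1,0,0,0,85],[0,0,-1,0,0,1,85],[0,0,-1,0,0,1,85],[0,0,-1,0,0,1,85],[0,0,-0.5,0,0,1,85],[0,0,0,0,0,1,85],[0,0,0,0,0,1,85]]]'
python3 -m crank '[[[0,0,0,0,0,1,85],[0,0,0,0,0,1,85],[0,0,0,0,0,1,85],[0,0,0,0,0,0.4,85],[-0.5,0.3,0,0,0,0,85],[-0.9,0.6,0,0,0,0,85],[-0.9,0.6,0,0,0,0,85],[-0.9,0.6,0,0,0,0,85]]]'
python3 - <<'E'
from h import *
s=sense();cv2.imwrite("pics/t2.png",capture("top"));p=np.array(s["eef_pos"]);q=np.array(s["ee_rot"]);M=R.from_quat(q[[1,2,3,0]]).as_matrix()
print(M.round(3).tolist(),"units to above knob:",(M.T@(np.array([660,5,260])-p)/25).round(3),s["joints"])
t=cv2.imread("pics/t2.png");cv2.imwrite("pics/t2c.png",cv2.resize(t[160:300,120:330],(630,420),interpolation=cv2.INTER_CUBIC))
E
```

```text
time_s: 9.05
eef_pos: [464.0, 294.4, 134.7]
ee_rot: [0.0, 0.177, 0.984, 0.0]
force: [0.6, 0.1, -0.1]
grip_width: 0.996
grip_force: 0.0
time_s: 9.85
eef_pos: [464.0, 294.4, 271.8]
ee_rot: [0.0, 0.565, 0.825, 0.001]
force: [0.2, 0.9, -0.1]
grip_width: 0.994
grip_force: 0.0
time_s: 10.65
eef_pos: [509.1, 207.8, 271.2]
ee_rot: [0.0, 0.74, 0.672, 0.0]
force: [-0.5, 0.3, 0.3]
grip_width: 0.992
grip_force: 0.0
[[0.096, 0.995, 0.0], [0.995, -0.096, -0.0], [-0.0, 0.0, -1.0]] units to above knob: [-7.492  6.791  0.451] [ 1.74571985e-01  3.43368618e-01  1.35200507e+00 -2.35022991e-04
  1.44583941e+00  2.71217264e-01]
```

View pics/t2c.png

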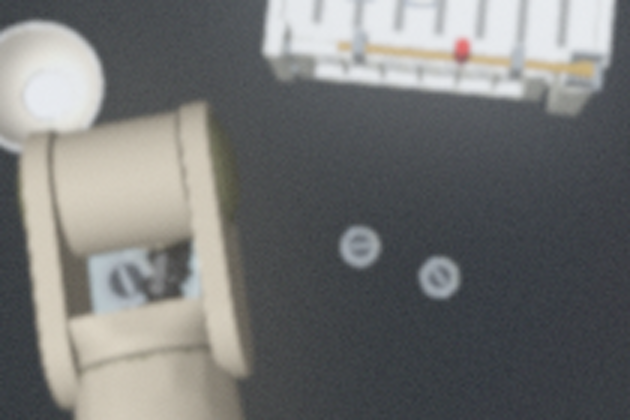

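The crop shows the filter standing in the tray near (127,280), partly hidden by the arm, and the gate unchanged with the red grip at (462,48).

```bash
python3 -m crank '[[[-0.9,0.82,0,0,0,0,85],[-0.9,0.82,0,0,0,0,85],[-0.9,0.82,0,0,0,0,85],[-0.9,0.82,0,0,0,0,85],[-0.9,0.82,0,0,0,0,85],[-0.9,0.82,0,0,0,0,85],[-0.9,0.82,0,0,0,0,85],[-0.9,0.82,0,0,0,0,85]]]'
python3 - <<'E'
from h import *
s=sense();im=capture("wrist");cv2.imwrite("pics/w3.png",im);p=np.array(s["eef_pos"]);q=np.array(s["ee_rot"]);M=R.from_quat(q[[1,2,3,0]]).as_matrix()
print("units to knob at 176:",(M.T@(np.array([667.3,-21.8,176])-p)/25).round(3),"pred",proj("wrist",[667.3,-21.8,215],s))
h=cv2.cvtColor(im,cv2.COLOR_BGR2HSV); m=((h[...,0]<6)|(h[...,0]>174))&(h[...,1]>130)&(h[...,2]>60)
n,l,st,ce=cv2.connectedComponentsWithStats(m.astype(np.uint8)); print([(st[i].tolist(),ce[i].round(1).tolist()) for i in range(1,n) if st[i][4]>15])
print(s["eef_pos"],s["time_s"])
E
```

```text
time_s: 11.5
eef_pos: [654.5, 12.3, 271.1]
ee_rot: [0.0, 0.741, 0.672, -0.0]
force: [0.4, -1.0, 0.6]
grip_width: 0.993
grip_force: 0.0
units to knob at 176: [-1.308  0.643  3.805] pred [274.  245.2]
[([262, 213, 19, 40, 576], [270.0, 232.8])]
[654.4665501   12.33647555 271.11084774] 11.5
```

View pics/w3.png

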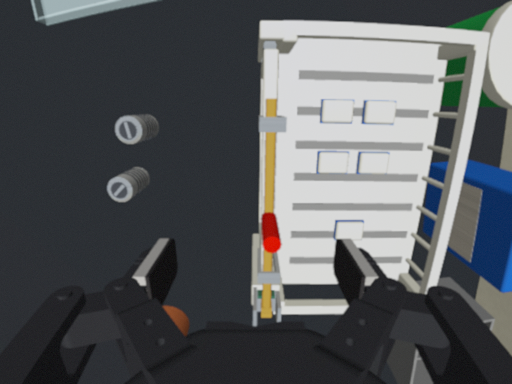

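The wrist view shows the red post's top at (272,243) and the brass rod running from (271,100) to (267,315), with free room on both sides of the post.

```bash
python3 - <<'E'
from h import *
s=sense();p=np.array(s["eef_pos"]);q=np.array(s["ee_rot"]);M=R.from_quat(q[[1,2,3,0]]).as_matrix()
a=onz("wrist",271,100,158,s);b=onz("wrist",267,312,158,s);print(a,b,np.arctan2(a[1]-b[1],a[0]-b[0])-np.pi/2)
k=onz("wrist",272,243,215,s);print(k,"units",(M.T@(np.array([*k[:2],176])-p)/25).round(3))
E
```

```text
[679.   87.3 158. ] [ 655.7 -142.4  158. ] -0.10109088141629696
[667.4 -23.2 215. ] units [-1.206  0.574  3.768]
```

```bash
python3 -m crank '[[[-0.57,0.27,0,0,0,0,85],[-0.56,0.26,0,0,0,0,85],[0,0,0.6,0,0,0,85],[0,0,0.9,0,0,0,85],[0,0,0.9,0,0,0,85],[0,0,0.9,0,0,0,85],[0,0,0.47,0,0,0,85],[0,0,0,0,0,0,50]]]' 45
python3 -m crank '[[[0,0,0,0,0,0,30],[0,0,0,0,0,0,20],[0,0,0,0,0,0,10],[0,0,0,0,0,0,5],[0,0,0,0,0,0,5],[0,0,0,0,0,0,5],[0,0,0,0,0,0,5],[0,0,0,0,0,0,5]]]' 45
```

```text
time_s: 12.35
eef_pos: [663.8, -15.3, 175.3]
ee_rot: [-0.001, 0.741, 0.672, -0.001]
force: [-0.8, 0.0, 0.9]
grip_width: 0.854
grip_force: 0.0
time_s: 13.15
eef_pos: [664.7, -15.1, 177.3]
ee_rot: [0.001, 0.741, 0.671, 0.0]
force: [0.4, -1.1, 6.3]
grip_width: 0.179
grip_force: 43.8
```

```bash
python3 - <<'E'
from h import *
s=sense();im=capture("wrist");s2=sense();cv2.imwrite("pics/w4.png",im);print(s["eef_pos"],s2["eef_pos"],s["time_s"],s2["time_s"],s["wrist_torque"])
p=np.array(s["eef_pos"]);print("post centred pred top",proj("wrist",[p[0],p[1],216],s))
h=cv2.cvtColor(im,cv2.COLOR_BGR2HSV); m=((h[...,0]<6)|(h[...,0]>174))&(h[...,1]>130)&(h[...,2]>60)
n,l,st,ce=cv2.connectedComponentsWithStats(m.astype(np.uint8)); print([(st[i].tolist(),ce[i].round(1).tolist()) for i in range(1,n) if st[i][4]>15])
cv2.imwrite("pics/w4c.png",cv2.resize(im[100:384,120:400],(560,568)))
E
```

```text
[664.72940031 -15.11231991 177.30581661] [664.73200419 -15.11340919 177.33506284] 13.15 13.2 [-0.06345347 -0.09275079  0.01061745]
post centred pred top [254.1 282.6]
[([238, 229, 34, 75, 2112], [254.7, 267.9])]
```

View pics/w4c.png

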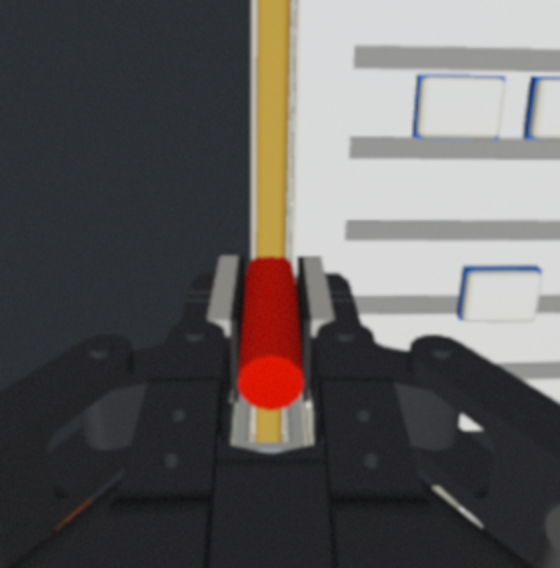

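The crop shows the red post held squarely between the pads. Its top is at (271,382), about 3 mm off the pad centre, which is fine. Now I'll lift it.

```bash
python3 -m crank '[[[0,0,-0.1,0,0,0,5],[0,0,-0.1,0,0,0,5],[0,0,-0.1,0,0,0,5],[0,0,-0.1,0,0,0,5],[0,0,-0.08,0,0,0,5],[0,0,-0.06,0,0,0,5],[0,0,0,0,0,0,5],[0,0,0,0,0,0,5]]]' 45
python3 - <<'E'
from h import *
s=sense();print(s["eef_pos"])
E
```

```text
time_s: 14.0
eef_pos: [664.4, -15.0, 190.0]
ee_rot: [0.0, 0.741, 0.671, -0.0]
force: [0.3, -0.5, -3.5]
grip_width: 0.177
grip_force: 43.9
[664.39687259 -15.01645376 190.01570936]
```

```bash
python3 -m crank '[[[0.1,0,-0.02,0,0,0,5],[0.15,0,0,0,0,0,5],[0.15,0,0,0,0,0,5],[0.15,0,0,0,0,0,5],[0.15,0,0,0,0,0,5],[0.1,0,0,0,0,0,5],[0,0,0,0,0,0,5],[0,0,0,0,0,0,5]]]' 45
```

```text
time_s: 14.8
eef_pos: [666.4, 5.4, 190.5]
ee_rot: [-0.0, 0.741, 0.672, 0.0]
force: [1.4, 1.3, -3.9]
grip_width: 0.179
grip_force: 43.9
```

```bash
python3 -m crank '[[[0.15,0,0,0,0,0,5],[0.15,0,0,0,0,0,5],[0.2,0,0,0,0,0,5],[0.2,0,0,0,0,0,5],[0.2,0,0,0,0,0,5],[0.1,0,0,0,0,0,5],[0,0,0,0,0,0,5],[0,0,0,0,0,0,5]]]' 45
python3 - <<'E'
from h import *
s=sense();print(s["eef_pos"],s["force"])
im=capture("wrist");p=np.array(s["eef_pos"])
h=cv2.cvtColor(im,cv2.COLOR_BGR2HSV); m=((h[...,0]<6)|(h[...,0]>174))&(h[...,1]>130)&(h[...,2]>60)
n,l,st,ce=cv2.connectedComponentsWithStats(m.astype(np.uint8)); print([(st[i].tolist(),ce[i].round(1).tolist()) for i in range(1,n) if st[i][4]>15])
E
```

```text
time_s: 15.6
eef_pos: [668.9, 30.3, 190.5]
ee_rot: [-0.0, 0.741, 0.672, 0.0]
force: [1.6, 1.3, -3.4]
grip_width: 0.173
grip_force: 43.9
[668.85715953  30.26674101 190.54574873] [ 1.6422783   1.31051946 -3.37090767]
[([238, 229, 34, 75, 2108], [254.7, 267.7])]
```

```bash
python3 -m crank '[[[0.001,-0.117,0,0,0,0.179,5],[0.001,-0.117,0,0,0,0.179,5],[0.001,-0.117,0,0,0,0.179,5],[0.001,-0.117,0,0,0,0.179,5],[0.002,-0.117,0,0,0,0.179,5],[0.002,-0.117,0,0,0,0.179,5],[0.002,-0.117,0,0,0,0.179,5],[0,0,0,0,0,0,5]]]' 45
```

```text
time_s: 16.45
eef_pos: [648.5, 33.6, 190.7]
ee_rot: [0.0, 0.797, 0.604, -0.0]
force: [3.7, 0.1, -3.4]
grip_width: 0.175
grip_force: 44.0
```

```bash
python3 -m crank '[[[0.002,-0.131,0,0,0,0.2,5],[0.002,-0.131,0,0,0,0.2,5],[0.002,-0.131,0,0,0,0.2,5],[0.002,-0.131,0,0,0,0.2,5],[0.002,-0.131,0,0,0,0.2,5],[0.002,-0.131,0,0,0,0.2,5],[0.002,-0.131,0,0,0,0.2,5],[0.002,-0.131,0,0,0,0.2,5]]]' 45
python3 -m crank '[[[0,0,0,0,0,0,5],[0,0,0,0,0,0,5],[0,0,0,0,0,0,5],[0,0,0,0,0,0,5],[0,0,0,0,0,0,5],[0,0,0,0,0,0,5],[0,0,0,0,0,0,5],[0,0,0,0,0,0,5]]]' 45
python3 - <<'E'
from h import *
s=sense();p=np.array(s["eef_pos"]);H=np.array([680.5,146]);v=p[:2]-H
q=np.array(s["ee_rot"]);M=R.from_quat(q[[1,2,3,0]]).as_matrix()
print(p,"r",np.hypot(*v),"tool yaw turn",np.arctan2(M[1,0],M[0,0])-np.radians(84.5),"gate",np.arctan2(-v[0],-v[1])-.1,s["force"])
a=cv2.resize(capture("side")[120:270,140:380],(800,500),interpolation=cv2.INTER_CUBIC);cv2.imwrite("pics/s5.png",a)
im=capture("wrist");h=cv2.cvtColor(im,cv2.COLOR_BGR2HSV); m=((h[...,0]<6)|(h[...,0]>174))&(h[...,1]>130)&(h[...,2]>60)
n,l,st,ce=cv2.connectedComponentsWithStats(m.astype(np.uint8)); print([(st[i].tolist(),ce[i].round(1).tolist()) for i in range(1,n) if st[i][4]>15])
E
```

```text
time_s: 17.25
eef_pos: [624.3, 43.4, 190.6]
ee_rot: [0.0, 0.86, 0.511, 0.0]
force: [4.9, -1.9, -3.9]
grip_width: 0.174
grip_force: 44.1
time_s: 18.05
eef_pos: [624.5, 43.3, 190.5]
ee_rot: [0.0, 0.859, 0.512, -0.0]
force: [3.8, -2.5, -2.8]
grip_width: 0.176
grip_force: 44.2
[624.51744736  43.32257669 190.5172492 ] r 116.94742176950302 tool yaw turn -0.40090304834445645 gate 0.3991717045518355 [ 3.77468409 -2.49389092 -2.75619747]
[([238, 229, 34, 76, 2144], [254.8, 267.9])]
```

View pics/s5.png

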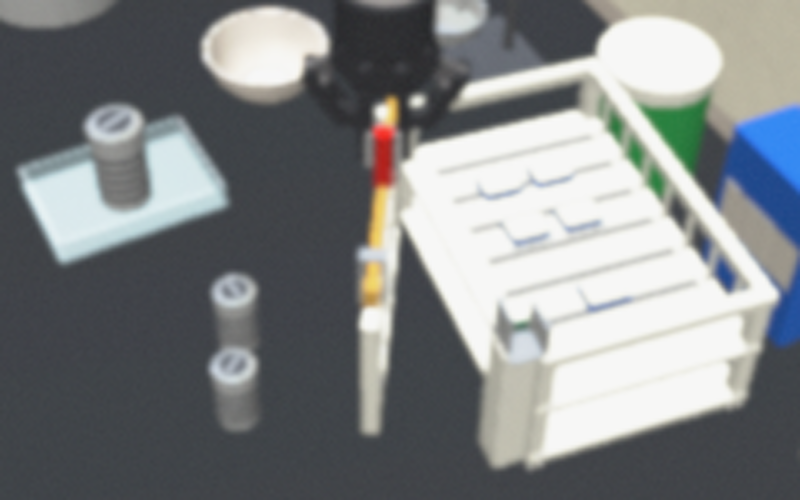

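The side view shows the filter upright in the tray at (118,160). The gate stands ajar with its free edge at (372,370), clear of the keeper at (520,330), and the red grip is held at (383,155) with the bolt drawn back. The bowl is where it was.

```bash
python3 -c "
from rig import *
print(finish_job())"
```

```text
the job is handed in; nothing more can be done
None
```

I handed the job in at about 18 s: the filter stands upright and released in the tray, the bolt is lifted and drawn back about 45 mm, and the arm is still holding the gate about 0.40 rad (10 cm) open.

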